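Load the grinding jar and wedge its platform level

TASK

Make the jar rocker ready: take the white grinding ball from its stand and lower it gently into the yellow jar on the hinged platform, letting go only near the jar's bottom. Then take the orange wedge by its upright grip and slide it, flat on the bench, thin end first under the platform's blue front edge until that edge just lifts off its rubber rest pads and the platform is level (about 6 mm up, when the wedge's black line lies under the blue edge). Finish while still holding the wedge there, touching nothing of the rocker, with the other bottles and cups left alone.

Things in the scene. Friction and masses are not known exactly. Their poses are not given: they have to be found in the camera images.
- ball_center (a point): centre of the white ceramic grinding ball: 36 mm in diameter, about 90 g, loose. It rests on a black ring stand (30 mm across, 20 mm tall, fixed), so that its centre starts 35 mm above the bench.
- ball: the same ball as a body; its origin lies on the ball's skin and turns with it: use ball_center for its position.
- jar_in (a point): centre of the inner floor of the yellow jar, which is fixed on the platform and leans with it; z up along its axis. Clear inside 110 mm across at the floor, 122 mm at the mouth; the rim (134 mm across) lies 58 mm above this point. When the ball rests inside, its centre is 18 mm above the floor; it may roll to the wall.
- jar: the yellow jar; origin at the centre of its underside, 4 mm below the inner floor, on the platform 115 mm behind the front edge.
- rocker_base: fixed rocker with all it carries. Origin on the bench, +x from the open front to the rear hinge. Low rails with rubber rest pads run at y = -85 and +85 mm, 15 mm tall; between them (y -74 to +74 mm) the bench is free for the wedge. Platform 190 x 190 mm, top about 31 mm above the bench when level, hinge axis (along y, 25 mm up) at x = +90 mm, front edge at x = -100 mm.
- edge: the blue round bar (10 mm thick, 190 mm long) that is the underside of the platform's front edge. Origin at the middle of its length, at its lowest line: 10 mm above the bench when the platform rests on its pads, 16 mm when the platform is level. Axis y along the bar, +x towards the hinge. Lifting it takes about 2 to 6 N.
- platform (a joint): platform hinge: 0 resting nose-down on the pads, 0.032 rad level (front edge 6 mm up), grows as the front edge rises (190 mm radius); it falls back by gravity.
- wedge_grip (a point): gripping point of the orange wedge, 50 mm above its underside in its upright grip (34 mm long in x, 22 mm thick in y, 27 to 71 mm above the underside). +x to the thin end, z up. Wedge 140 g, loose, 50 mm wide, from x = -25 to +100 mm of this point. Ramp falls from 27 mm tall at x = +20 to 3 mm at x = +100; a black line crosses it at x = +57, where it is 16 mm tall.
- wedge: the same wedge; origin on its underside straight below wedge_grip.
- wedge_tip (a point): middle of the wedge's thin end, on its underside; at bench height when the wedge lies flat.
- blue_cap_bottle: bystander, leave alone: white bottle with a blue cap, 48 mm across, 100 mm tall; origin at the centre of its underside.
- red_cap_jar: bystander, leave alone: clear jar with a red lid, 60 mm across, 75 mm tall; origin at the centre of its underside.
- amber_bottle: bystander, leave alone: amber bottle with a black cap, 56 mm across, 110 mm tall; origin at the centre of its underside.
- magenta_cup: bystander, leave alone: magenta cup, 72 mm across, 80 mm tall; origin at the centre of its underside.
- blue_bowl: bystander, leave alone: blue bowl, 90 mm across, 40 mm tall; origin at the centre of its underside.
- wash_bottle: bystander, leave alone: white wash bottle with a red cap, 64 mm across, 130 mm tall; origin at the centre of its underside.
Not all that is in view belongs to the job. Leave any green look-alike of the wedge alone.

How it is judged:
By the outcome, as a careful person would: the job done as asked, in the order asked, and still so for the second after the job is handed in, while the arm keeps its last pose, push and grip.
It also fails if it takes over 56 s, if anything falls off the work surface, if the arm or the gripper's body presses on something with over 40 N, if the wrist force passes 120 N, or if a joint passes its speed limit or range.

ROBOT

A 6-joint arm with a two-finger parallel gripper is mounted at the origin on the work surface. World frame = base frame: x ahead of the robot, y to its left, z up, the work surface at z = 0. Lengths are in m, angles in rad, forces in N, time in s.
With the tool pointing down it reaches from about 0.35 to 0.975 m from the base axis. Payload 4.9 kg.
Tool frame: the origin (TCP) lies midway between the tips of the shut fingers; the grasp point (between the pads) lies 19 mm behind it; z points along the fingers, y is the direction in which the jaws open and shut (so a half turn about z gives the same grasp; the last joint's range is limited). The gripper opens to 85 mm and grips with 20 to 120 N. Pads are 22 mm wide; open, the fingers measure 114 mm over their backs; the gripper's body (76 mm by 85 mm) begins 54 mm behind the grasp point. The pads swing forward as they close: fully open they stand 13 mm farther back than shut.
Start: joints at [-1.24, 0.053, 1.613, -0, 1.476, -0.119], TCP at [0.272, -0.563, 0.231] pointing down, gripper open.
Joint ranges: [-3.01, 3.01], [-1.01, 2.22], [0.06, 2.58], [-1.02, 4.17], [0.09, 2.62], [-3.14, 3.14]. Speed limits (rad/s): [2.57, 2.57, 3.14, 3.14, 3.14, 3.14].

INTERFACE

Orientations are given as a rotation vector (axis times angle).
In Python, from station import ctrl gives the robot as it stands.
- The arm moves only by the tool play_rows, never from a script. Its argument "motion" is a list that holds one entry, the list of rows, each a list of 7 numbers: the closure, from -1 (fully open) to 1 (shut), then the shift along the tool's x, y, z in cm, then the turn, a rotation vector about the tool's x, y, z in degrees. A call has 1 to 20 rows; each row is the pose to reach, as a shift and turn from the pose measured when the call began, along the tool's axes at that moment; what a row does not reach only later rows make up. A row lasts 1/8 s, in which the tool goes at most 62.5 mm and 10.7 degrees, less where a joint would pass 70% of its speed; a pose out of reach is approached as far as the arm can. A call with a gripper value outside its range is refused whole. The fingers move at their own pace and stop on an object; "newtons" is the grip in N (left out, the last holds). Time passes only in rows, so rows that repeat a pose let the fingers close. It gives the time, the measured TCP pose, the force and the opening at its end, in the units of the state.
- ctrl.get_obs(): the state, without advancing time (a new reading comes with each control period).
- ctrl.get_image(name): name is "scene" or "top"; returns a dict with "color" (384x512x3 uint8, red, green, blue), "mtx" (3x3 intrinsics, pixels), "T" (4x4, takes a point from camera to world coordinates). Camera axes: x right, y up, looking along -z (the intrinsics and any distortion apply to the point x, -y, -z); pixel columns grow to the right and rows downward; lengths in m; the calibration is good to about 2 mm. A picture is of the moment at which its call begins. There is no depth.
- ctrl.finish_job(): hands the job in, once; it reports no verdict.
The state is a dict: "t": time; "q": joint angles; "dq": joint speeds; "effort": joint torques, N m; "tool_pos": TCP position; "tool_rot": TCP orientation; "contact_force": force on the tool from outside, world axes, zero at the start; "wrist_torque": the same for the moment, N m; "opening": finger opening in m.
Only numpy, scipy, OpenCV 4.12 (cv2) and the standard library are available. Lean on these libraries where they do the work, as an engineer would, in place of code of your own. Each camera call takes 0.05 s, during which the arm holds its last target.

## Working session

There is one attempt and no reset: what is moved stays moved. The work goes in short steps, Python scripts to look and compute and a tool call to move; the robot and the scene stay as the last step left them, time stands still between calls to the robot, and variables do not carry over. Pictures are saved under pics/ and viewed, and the job is handed in when it is done.

Besides the shell and the picture viewer there is one more tool, called after "Emit:" in YAML: its name, and indented under it one key for each argument. play_rows: Moves the arm, as the interface text tells. Its arguments: {"type":"object","properties":{"motion":{"type":"array"},"newtons":{"type":"number"}},"required":["motion"]}

```bash
mkdir -p pics; ls; python3 - <<'E'
from station import ctrl
import cv2, numpy as np
o=ctrl.get_obs(); print({k:np.round(v,4) for k,v in o.items()})
for n in("scene","top"):
    d=ctrl.get_image(n); cv2.imwrite(f"pics/{n}0.png",cv2.cvtColor(d["color"],cv2.COLOR_RGB2BGR)); print(n,d["mtx"],d["T"],d.keys())
E
```

```text
pics
{'t': np.float64(0.0), 'q': array([-1.24  ,  0.0533,  1.6143, -0.    ,  1.476 , -0.119 ]), 'dq': array([-0.    , -0.0003, -0.0005, -0.0004, -0.0005, -0.0005]), 'effort': array([-5.00000e-04, -3.93678e+01, -3.70177e+01, -2.00000e-04,
        7.00000e-03,  0.00000e+00]), 'tool_pos': array([ 0.2715, -0.5622,  0.2301]), 'tool_rot': array([-3.0605e+00, -7.0020e-01,  4.0000e-04]), 'contact_force': array([-0.305 ,  0.8973, -0.9832]), 'wrist_torque': array([0.0042, 0.0406, 0.0563]), 'opening': np.float64(0.0854)}
scene [[433.3525485    0.         251.2604549 ]
 [  0.         433.3525485  186.22242579]
 [  0.           0.           1.        ]] [[-0.88074929 -0.36693007  0.29940442  0.90711262]
 [ 0.47326514 -0.65879066  0.58482046  0.64912302]
 [-0.01734337  0.65677788  0.75388462  0.89478754]
 [ 0.          0.          0.          1.        ]] dict_keys(['color', 'mtx', 'T'])
top [[439.14140503   0.         253.77711061]
 [  0.         439.14140503 190.60083297]
 [  0.           0.           1.        ]] [[-0.00387281  0.99638728 -0.08483746  0.4618338 ]
 [-0.99967173 -0.00600629 -0.02490707 -0.00731055]
 [-0.02532665  0.08471315  0.99608345  1.32257473]
 [ 0.          0.          0.          1.        ]] dict_keys(['color', 'mtx', 'T'])
```

View pics/scene0.png

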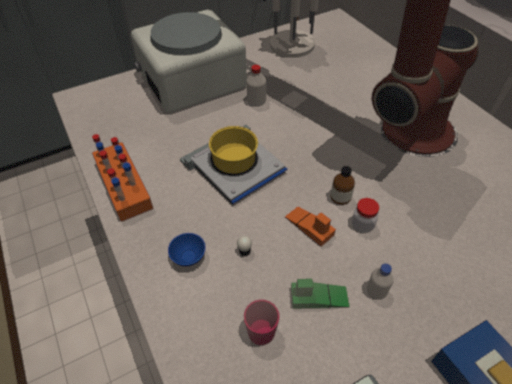

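View pics/top0.png

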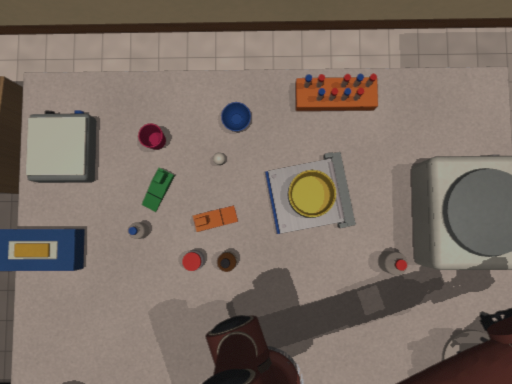

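The top view shows the ball at (219,159), the orange wedge at (215,218), the green look-alike at (158,189), the rocker with its jar at (311,193), and the blue edge near x=273. The orange block at (336,93) is a tube rack. Next I'll measure these and enlarge the crops.

```bash
cat > h.py <<'E'
from station import ctrl
import cv2, numpy as np
from scipy.spatial.transform import Rotation as R
def im(n): return ctrl.get_image(n)
def ray(d,uv):
    K,T=d["mtx"],d["T"]; p=np.linalg.inv(K)@np.array([uv[0],uv[1],1.]); v=T[:3,:3]@np.array([p[0],-p[1],-p[2]]); return T[:3,3],v/np.linalg.norm(v)
def onz(d,uv,z):
    c,v=ray(d,uv); return c+v*(z-c[2])/v[2]
def tri(d1,a,d2,b):
    c1,v1=ray(d1,a);c2,v2=ray(d2,b)
    s=np.linalg.lstsq(np.c_[v1,-v2],c2-c1,rcond=None)[0]; p,q=c1+s[0]*v1,c2+s[1]*v2
    return (p+q)/2,np.linalg.norm(p-q)
def proj(d,P):
    T=d["T"]; c=T[:3,:3].T@(np.asarray(P)-T[:3,3]); q=d["mtx"]@np.array([c[0],-c[1],-c[2]]); return q[:2]/q[2]
def mask(d,lo,hi,roi):
    h=cv2.cvtColor(d["color"],cv2.COLOR_RGB2HSV); m=cv2.inRange(h,lo,hi); z=np.zeros_like(m); x0,y0,x1,y1=roi; z[y0:y1,x0:x1]=m[y0:y1,x0:x1]; return z
def crop(d,roi,k,name):
    x0,y0,x1,y1=roi; c=cv2.resize(d["color"][y0:y1,x0:x1],None,fx=k,fy=k,interpolation=cv2.INTER_CUBIC); cv2.imwrite("pics/"+name,cv2.cvtColor(c,cv2.COLOR_RGB2BGR)); return c
E
python3 - <<'E'
from h import *
s,t=im("scene"),im("top")
a=crop(t,(190,140,350,240),5,"t1.png"); b=crop(s,(180,110,340,270),3.7,"s1.png")
def cen(m):
    M=cv2.moments(m,True); return np.array([M['m10']/M['m00'],M['m01']/M['m00']]),M['m00']
# ball
for d,roi in((t,(205,148,232,170)),(s,(230,230,260,262))):
    h=cv2.cvtColor(d["color"],cv2.COLOR_RGB2GRAY)[roi[1]:roi[3],roi[0]:roi[2]]; print(h[::2,::2])
ms=[]
for d,roi in((t,(260,150,290,240)),(s,(220,150,295,205))):
    m=mask(d,(105,120,40),(125,255,255),roi); print("edge",cen(m),cv2.minAreaRect(cv2.findNonZero(m)))
for d,roi in((t,(185,200,245,235)),(s,(280,200,340,245))):
    m=mask(d,(3,150,80),(16,255,255),roi); print("wedge",cen(m),cv2.minAreaRect(cv2.findNonZero(m)))
for d,roi in((t,(280,165,345,225)),(s,(205,120,265,180))):
    m=mask(d,(18,120,60),(32,255,255),roi); print("jar",cen(m),cv2.fitEllipse(max(cv2.findContours(m,0,1)[0],key=len)))
E
```

```text
[[133 135 134 134 135 136 133 132 133 134 133 136 134 137]
 [131 132 133 133 134 137 136 132 134 134 135 133 134 136]
 [135 133 132 135 133 131 122 120 129 131 135 134 134 136]
 [136 135 134 133 133 122 136 137 123  90 120 134 136 133]
 [136 136 135 132 118 143 157 157 145 117  81 124 135 135]
 [137 136 131 118 120 150 163 165 153 126  83 122 133 132]
 [134 132 132 119 121 143 158 157 146 117  79 118 132 134]
 [132 134 134 117 113 120 137 138 125  80  85 129 135 133]
 [135 134 133 121 115 113  97  80  67 113 135 135 134 136]
 [132 136 136 130 131 131 132 129 131 135 137 137 135 136]
 [133 135 134 135 136 134 133 134 133 137 138 136 136 137]]
[[144 145 146 147 147 147 147 142 141 148 144 145 145 149 149]
 [142 145 146 147 148 146 144 141 142 143 145 145 143 145 148]
 [144 143 146 145 145 147 144 149 145 144 142 144 143 142 145]
 [145 140 142 145 144 147 151 156 153 145 145 144 147 144 146]
 [145 142 148 147 141 152 166 173 171 156 139 143 143 146 142]
 [146 143 147 136 133 155 168 177 169 159 142 138 146 145 145]
 [147 146 144 134 124 145 161 171 164 155 133 135 146 143 143]
 [146 142
[... 735 characters left out ...]
) ((258.4180603027344, 185.17254638671875), (3.167604446411133, 63.283233642578125), 58.13401794433594)
wedge (array([214.8488024 , 218.23952096]), 668.0) ((215.02943420410156, 218.11766052246094), (16.24988555908203, 41.71612548828125), 75.96376037597656)
wedge (array([311.10655738, 222.75      ]), 732.0) ((312.0, 220.99998474121094), (48.81361770629883, 23.297409057617188), 33.6900634765625)
jar (array([311.72447233, 193.24643468]), 1753.0) ((311.7460021972656, 193.23866271972656), (46.147613525390625, 46.562599182128906), 54.67619705200195)
jar (array([233.14787946, 148.4765625 ]), 1792.0) ((233.13809204101562, 148.48045349121094), (46.82469177246094, 47.24912643432617), 79.5428695678711)
```

View pics/t1.png

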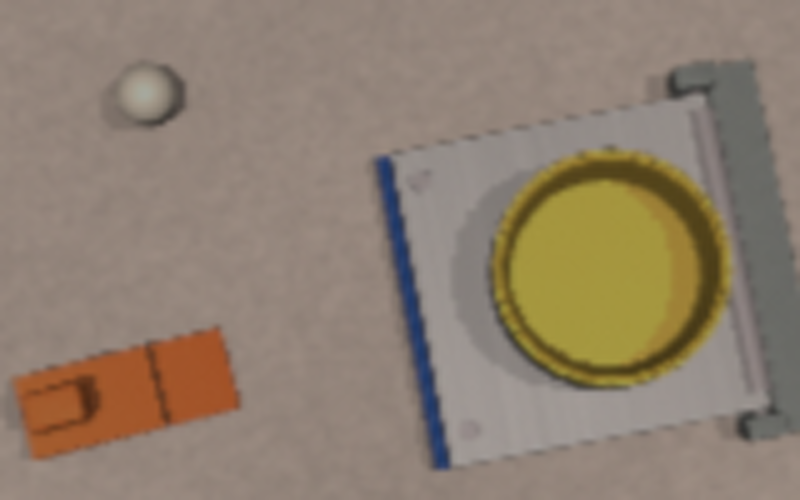

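View pics/s1.png

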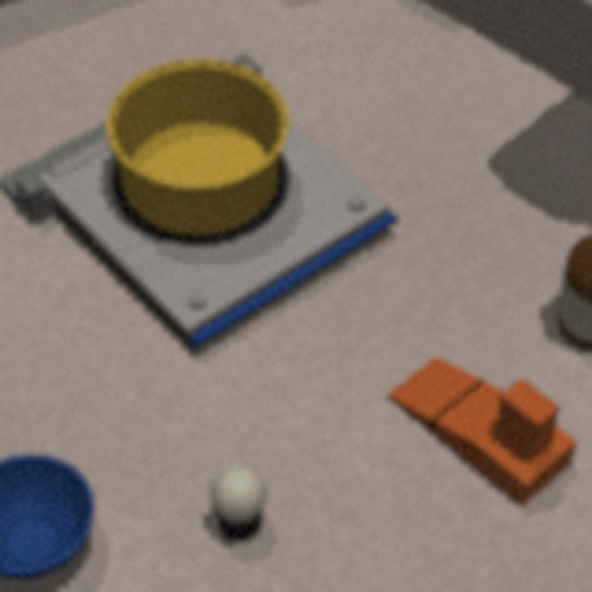

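```bash
python3 - <<'E'
from h import *
s,t=im("scene"),im("top")
T=lambda x,y:((x+.5)/5-.5+190,(y+.5)/5-.5+140)
S=lambda x,y:((x+.5)/3.7-.5+180,(y+.5)/3.7-.5+110)
np.set_printoptions(precision=4,suppress=True)
print("ball tri",tri(t,T(149,94),s,S(239,494)), onz(t,T(149,94),.035),onz(s,S(239,494),.035))
a,b=onz(t,T(219,327),.003),onz(t,T(241,406),.003); print("tip",a,b,(a+b)/2,np.linalg.norm(a-b))
a2,b2=onz(t,T(150,343),.016),onz(t,T(169,424),.016); print("line",(a2+b2)/2,np.linalg.norm(a2-b2), np.linalg.norm((a+b-a2-b2)[:2]/2))
a3,b3=onz(t,T(13,378),.027),onz(t,T(34,459),.027); print("back",(a3+b3)/2,np.linalg.norm(a3-b3), np.linalg.norm((a+b-a3-b3)[:2]/2))
d=(a+b-a3-b3)[:2]; ang=np.arctan2(d[1],d[0]); print("wedge ang",ang, "cross",np.arctan2(*(a-b)[:2][::-1]))
u=d/np.linalg.norm(d); print("grip from tip/back/line",(a+b)[:2]/2-.1*u,(a3+b3)[:2]/2+.025*u,(a2+b2)[:2]/2-.057*u)
# scene: tip corners (390,397)?,(436,360); line (437,427),(481,381)
for n,p,q,z in(("tip",(390,397),(436,359),.003),("line",(437,427),(481,381),.016)):
    A,B=onz(s,S(*p),z),onz(s,S(*q),z); print("scene",n,(A+B)/2,np.linalg.norm(A-B))
g=[onz(s,S(*p),.071) for p in((500,395),(524,382),(557,408),(533,424))]; print("grip top scene",np.mean(g,0),[np.linalg.norm(g[i]-g[i-1]) for i in range(4)])
g=[onz(t,T(*p),.071) for p in((20,390),(76,379),(83,417),(29,429))]; print("grip top top",np.mean(g,0),[np.linalg.norm(g[i]-g[i-1]) for i in range(4)])
e1,e2=onz(t,T(383,157),.018),onz(t,T(442,467),.018); print("edge",e1,e2,(e1+e2)/2,np.linalg.norm(e1-e2),"dir+x",np.arctan2(*( (e1-e2)[:2][::-1]))-np.pi/2)
e1,e2=onz(s,S(194,343),.014),onz(s,S(397,217),.014); print("edge s",e1,e2,(e1+e2)/2,np.linalg.norm(e1-e2),"dir+x",np.arctan2(*( (e1-e2)[:2][::-1]))-np.pi/2)
print("jar rim",onz(t,T(611,268),.0906))
for d in(s,):
    print("rim s",onz(s,S(198,126),.0906))
E
```

```text
ball tri (array([0.6661, 0.1282, 0.0326]), np.float64(0.005342493203868126)) [0.668  0.1266 0.035 ] [0.6646 0.1312 0.035 ]
tip [0.5311 0.0872 0.003 ] [0.4835 0.074  0.003 ] [0.5073 0.0806 0.003 ] 0.04934563552882583
line [0.4969 0.1218 0.016 ] 0.04956793039504856 0.04246352969446731
back [0.4764 0.2012 0.027 ] 0.04945701754961358 0.12445644665170306
wedge ang -1.3195643041852088 cross 0.27145409925811476
grip from tip/back/line [0.4824 0.1775] [0.4826 0.177 ] [0.4828 0.177 ]
scene tip [0.5038 0.0851 0.003 ] 0.04759274812421529
scene line [0.494  0.1275 0.016 ] 0.05071373049818065
grip top scene [0.4807 0.1804 0.071 ] [np.float64(0.029648367031638534), np.float64(0.019370428880227983), np.float64(0.028169194406280833), np.float64(0.020657498838925047)]
grip top top [0.4842 0.1778 0.071 ] [np.float64(0.022860177876257458), np.float64(0.03263626433129008), np.float64(0.022052078147405958), np.float64(0.03157441257777575)]
edge [ 0.6316 -0.0121  0.018 ] [ 0.4468 -0.0458  0.018 ] [ 0.5392 -0.0289  0.018 ] 0.18780196715265834 dir+x -1.3904513824839826
edge s [ 0.6276 -0.0093  0.014 ] [ 0.4389 -0.0442  0.014 ] [ 0.5332 -0.0268  0.014 ] 0.19192422221236927 dir+x -1.3882995785578778
jar rim [ 0.5585 -0.1393  0.0906]
rim s [ 0.5584 -0.1324  0.0906]
```

```bash
cat >> h.py <<'E'
def plan(pos,jaw_deg):
    o=ctrl.get_obs(); R0=R.from_rotvec(o["tool_rot"]).as_matrix()
    y=np.array([np.cos(np.radians(jaw_deg)),np.sin(np.radians(jaw_deg)),0]); 
    if y@R0[:,1]<0: y=-y
    z=np.array([0,0,-1.]); Rt=np.c_[np.cross(y,z),y,z]
    print("now",np.round(o["tool_pos"],4),"jaw",np.round(np.degrees(np.arctan2(R0[1,1],R0[0,1])),2),"open",o["opening"],"F",np.round(o["contact_force"],2),"t",o["t"],"q",np.round(o["q"],2))
    print("shift cm",np.round(R0.T@(np.asarray(pos)-o["tool_pos"])*100,2),"turn",np.round(np.degrees(R.from_matrix(R0.T@Rt).as_rotvec()),2))
E
python3 - <<'E'
from h import *
plan([.6665,.129,.16],12)
t=im("top");print(onz(t,(236,117),.04),onz(t,(227,261),.1),onz(t,(192,261),.075))
E
```

```text
now [ 0.2716 -0.5626  0.2309] jaw -64.23 open 0.08536148992285238 F [-0.3   0.76  0.11] t 0.3 q [-1.24  0.05  1.61  0.    1.48 -0.12]
shift cm [ 65.63 -45.11   7.13] turn [-3.000e-02 -3.000e-02 -7.623e+01]
[0.79133697 0.07685801 0.04      ] [0.37129376 0.09798574 0.1       ] [0.36963972 0.19915201 0.075     ]
```

Emit:
play_rows:
  motion:
    - [[-0.7,6,-4,0,0,0,-8],[-0.7,11,-7.5,0,0,0,-16],[-0.5,16,-11,1,0,0,-24],[-0.5,21,-14.5,1,0,0,-32],[-0.5,26,-18,2,0,0,-40],[-0.5,31,-21.5,2,0,0,-48],[-0.5,36,-25,3,0,0,-56],[-0.5,41,-28.5,3,0,0,-64],[-0.5,46,-32,4,0,0,-72],[-0.5,51,-35.5,5,0,0,-76],[-0.5,56,-39,6,0,0,-76],[-0.5,61,-42,7,0,0,-76],[-0.5,64,-44,7,0,0,-76],[-0.5,65.6,-45.1,7.1,0,0,-76.2],[-0.5,65.6,-45.1,7.1,0,0,-76.2],[-0.5,65.6,-45.1,7.1,0,0,-76.2]]
  newtons: 30

```text
t: 2.35
tool_pos: [0.666, 0.1275, 0.1604]
tool_rot: [-1.979, -2.44, 0.0]
contact_force: [0.7, -0.4, 0.0]
opening: 0.0641
```

```bash
python3 - <<'E'
from h import *
plan([.6665,.129,.07],12)
s,t=im("scene"),im("top"); o=ctrl.get_obs(); p=o["tool_pos"]; print(proj(s,p),proj(t,p))
crop(s,(180,150,310,270),5,"s2.png");crop(t,(150,90,290,190),5,"t2.png")
E
```

```text
now [0.666  0.1275 0.1604] jaw 11.91 open 0.0640594229169221 F [ 0.67 -0.45  0.04] t 2.35 q [ 0.08  0.22  1.54 -0.    1.37 -0.13]
shift cm [0.14 0.08 9.04] turn [-0.02 -0.   -0.09]
[241.07414686 209.51282688] [214.2775857  151.75385556]
```

View pics/s2.png

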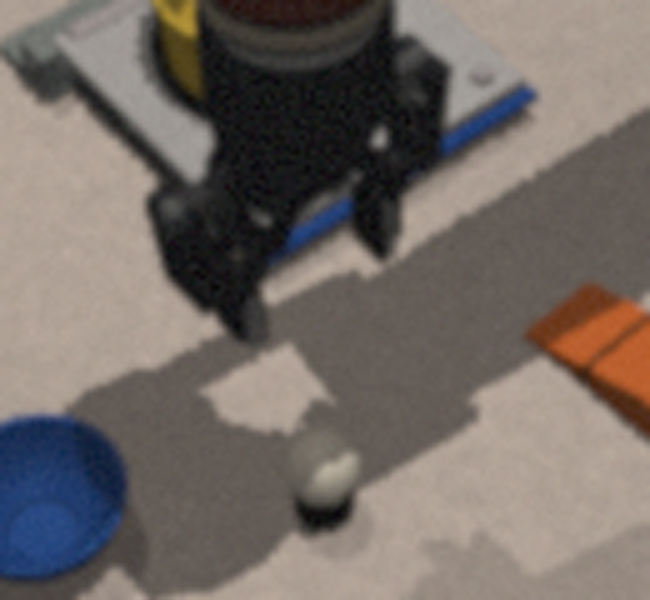

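View pics/t2.png

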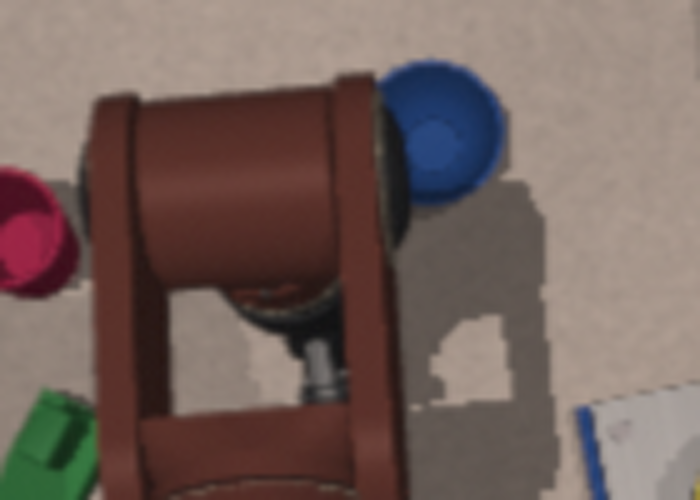

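Emit:
play_rows:
  motion:
    - [[-0.5,0,0.15,5,0,0,0],[-0.5,0,0.15,9.5,0,0,0],[-0.5,0,0.15,10,0,0,0]]

```text
t: 2.82
tool_pos: [0.6639, 0.1264, 0.0561]
tool_rot: [-1.977, -2.433, 0.009]
contact_force: [-0.8, -0.9, 0.4]
opening: 0.0638
```

```bash
python3 - <<'E'
from h import *
plan([.6675,.1275,.018],12)
s=im("scene"); o=ctrl.get_obs(); p=o["tool_pos"]; print(proj(s,p),proj(s,p+[0,0,.007]),proj(s,[.6675,.1275,.035]))
crop(s,(200,190,300,270),7,"s3.png")
E
```

```text
now [0.6639 0.1264 0.0561] jaw 11.8 open 0.06380589441055938 F [-0.85 -0.92  0.41] t 2.825 q [ 0.08  0.33  1.6   0.    1.22 -0.13]
shift cm [0.03 0.4  3.8 ] turn [-0.49 -0.07 -0.2 ]
[242.63484731 236.33589997] [242.53703138 234.61356611] [242.41744769 242.50790778]
```

View pics/s3.png

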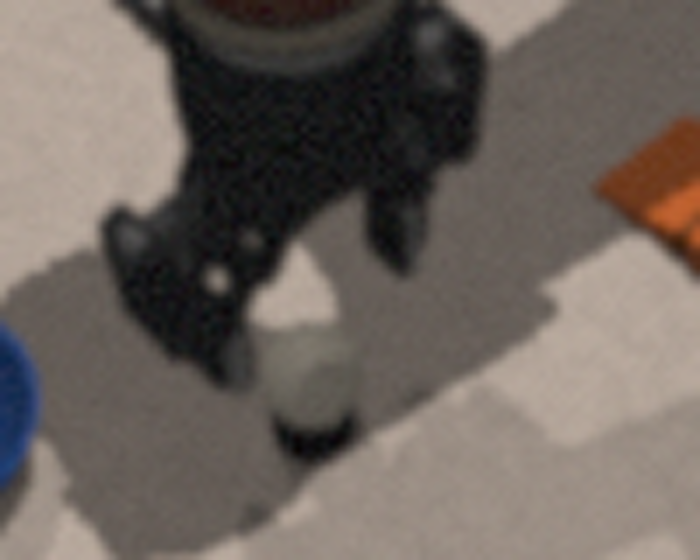

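Emit:
play_rows:
  motion:
    - [[-0.5,0,0.4,0.5,-0.5,0,-0.2],[-0.5,0,0.4,2,-0.5,0,-0.2],[-0.5,0,0.4,3.2,-0.5,0,-0.2],[-0.5,0,0.4,3.8,-0.5,0,-0.2],[-0.5,0,0.4,3.8,-0.5,0,-0.2],[-0.5,0,0.4,3.8,-0.5,0,-0.2]]

```text
t: 3.62
tool_pos: [0.6697, 0.1276, 0.0206]
tool_rot: [1.975, 2.44, 0.006]
contact_force: [0.8, 0.8, -0.1]
opening: 0.0642
```

```bash
python3 - <<'E'
from h import *
plan([.6675,.1275,.018],12)
s=im("scene"); crop(s,(200,190,300,270),7,"s4.png")
E
```

```text
now [0.6697 0.1276 0.0206] jaw 12.03 open 0.06415326072289258 F [ 0.85  0.75 -0.09] t 3.625 q [ 0.08  0.38  1.61  0.    1.15 -0.13]
shift cm [ 0.04 -0.22  0.26] turn [ 0.27 -0.03  0.03]
```

View pics/s4.png

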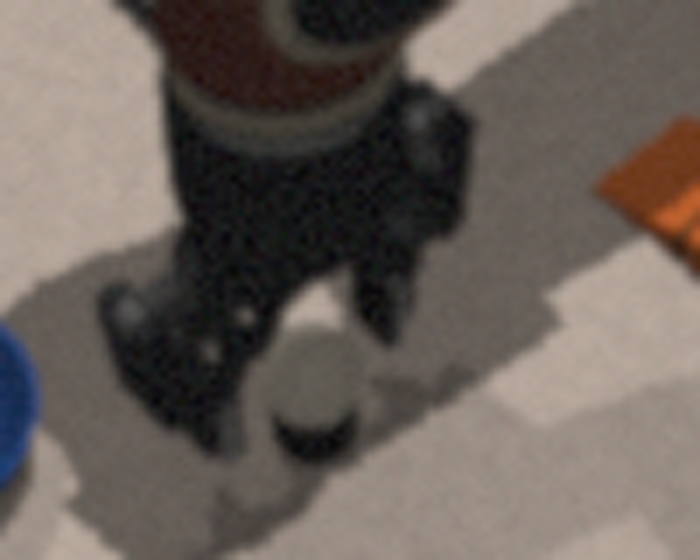

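Emit:
play_rows:
  motion:
    - [[-0.5,0.3,0,0.2,0,0,0],[-0.3,0.3,0,0.2,0,0,0],[-0.1,0.3,0,0.2,0,0,0],[0.1,0.3,0,0.2,0,0,0],[0.3,0.3,0,0.2,0,0,0],[0.3,0.3,0,0.2,0,0,0],[0.3,0.3,0,0.2,0,0,0]]
  newtons: 30

```text
t: 4.55
tool_pos: [0.6668, 0.1301, 0.0189]
tool_rot: [-1.975, -2.441, 0.001]
contact_force: [-9.9, -2.1, 7.9]
opening: 0.0341
```

```bash
python3 - <<'E'
from h import *
plan([.6675,.1275,.018],12)
s=im("scene"); crop(s,(200,190,300,270),7,"s5.png")
E
```

```text
now [0.6668 0.1301 0.0189] jaw 12.03 open 0.034121422644916764 F [-9.89 -2.09  7.89] t 4.55 q [ 0.08  0.38  1.61  0.    1.15 -0.13]
shift cm [-0.26  0.01  0.09] turn [-0.09 -0.04  0.03]
```

View pics/s5.png

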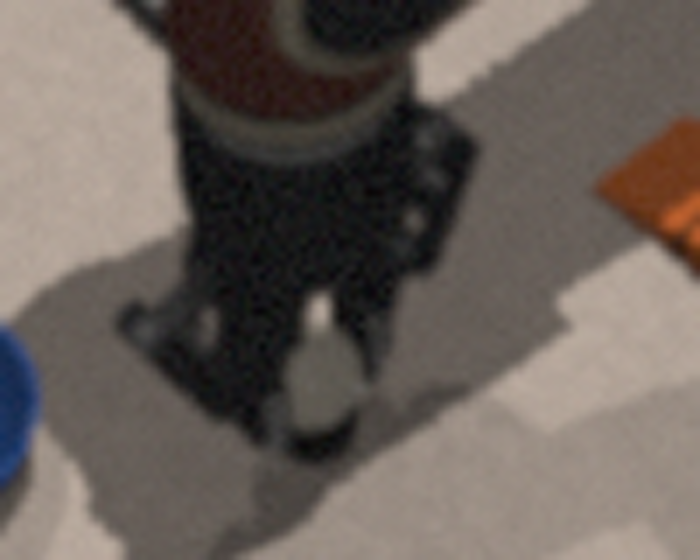

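Emit:
play_rows:
  motion:
    - [[0.6,0,0,0,0,0,0],[0.6,0,0,-0.6,0,0,0],[0.6,0,0,-1.2,0,0,0],[0.6,0,0,-2,0,0,0],[0.6,0,0,-3,0,0,0],[0.6,0,0,-4,0,0,0],[0.6,0,0,-4,0,0,0]]
  newtons: 40

```text
t: 5.48
tool_pos: [0.668, 0.1302, 0.0607]
tool_rot: [1.976, 2.442, 0.002]
contact_force: [-0.1, 1.3, -0.9]
opening: 0.0341
```

```bash
python3 - <<'E'
from h import *
plan([.6675,.1275,.018],12)
s=im("scene"); crop(s,(200,190,300,270),7,"s6.png")
E
```

```text
now [0.668  0.1302 0.0607] jaw 12.04 open 0.034134185133132815 F [-0.09  1.35 -0.89] t 5.475 q [ 0.08  0.33  1.6   0.    1.21 -0.13]
shift cm [-0.25 -0.11  4.27] turn [ 0.08 -0.02  0.04]
```

View pics/s6.png

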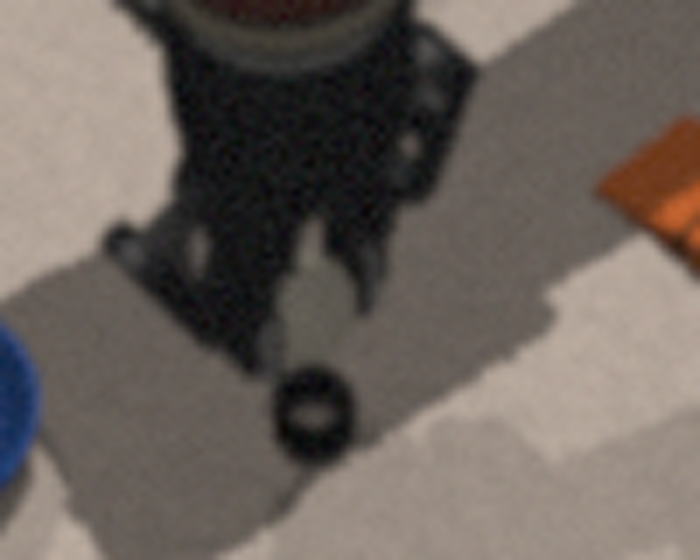

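```bash
python3 - <<'E'
from h import *
plan([.5585,-.136,.15],12)
E
```

```text
now [0.6674 0.1301 0.0598] jaw 12.03 open 0.033652029234106685 F [ 0.98 -0.64 -0.98] t 5.525 q [ 0.08  0.33  1.6   0.    1.21 -0.13]
shift cm [-23.75 -16.2   -9.03] turn [-0.   -0.03  0.03]
```

Emit:
play_rows:
  motion:
    - [[0.6,0,0,-3,0,0,0],[0.6,-0.5,-0.3,-7,0,0,0],[0.6,-3,-2,-10,0,0,0],[0.6,-6,-4,-10,0,0,0],[0.6,-9.5,-6.5,-10,0,0,0],[0.6,-13,-9,-10,0,0,0],[0.6,-16.5,-11.3,-10,0,0,0],[0.6,-20,-13.6,-10,0,0,0],[0.6,-22.5,-15.3,-9.5,0,0,0],[0.6,-23.5,-16,-9,0,0,0],[0.6,-23.8,-16.2,-9,0,0,0],[0.6,-23.8,-16.2,-9,0,0,0],[0.6,-23.8,-16.2,-9,0,0,0]]

```text
t: 7.15
tool_pos: [0.5591, -0.1357, 0.1499]
tool_rot: [-1.975, -2.443, -0.001]
contact_force: [-0.4, -1.1, -0.2]
opening: 0.0336
```

```bash
python3 - <<'E'
from h import *
plan([.5585,-.136,.037],12)
s,t=im("scene"),im("top"); p=ctrl.get_obs()["tool_pos"]; print(proj(s,p),proj(t,p),proj(s,[.5585,-.137,.0326]))
crop(s,(170,70,300,200),4.6,"s7.png"); crop(t,(240,130,370,240),5,"t7.png")
E
```

```text
now [ 0.5591 -0.1357  0.1499] jaw 12.11 open 0.033629069995922245 F [-0.35 -1.09 -0.18] t 7.15 q [-0.37 -0.    1.81  0.    1.34 -0.58]
shift cm [-0.03 -0.07 11.29] turn [ 0.02 -0.03  0.11]
[231.23934425 126.28036408] [312.83982357 191.25618812] [233.39567362 157.83167625]
```

View pics/s7.png

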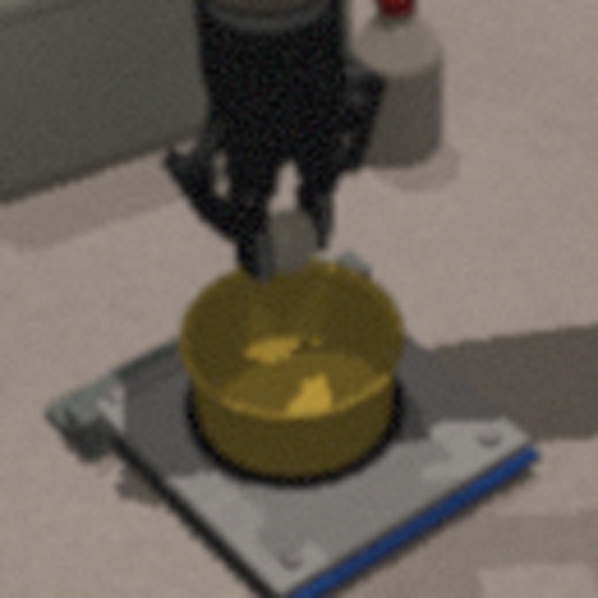

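View pics/t7.png

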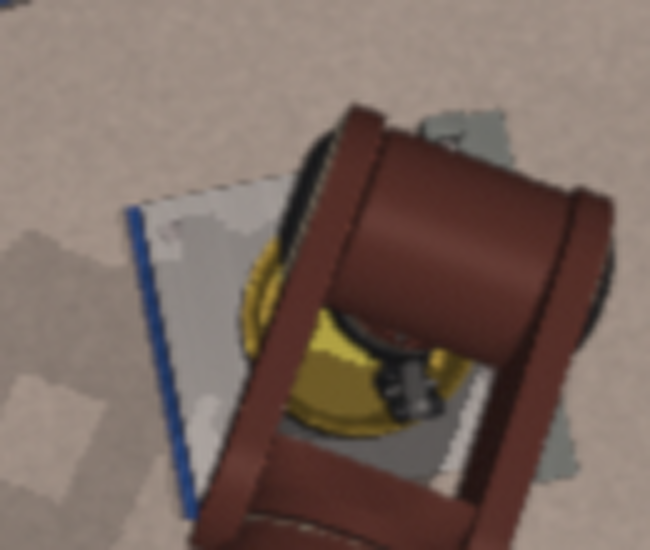

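Emit:
play_rows:
  motion:
    - [[0.6,0,0,2,0,0,0],[0.6,0,0,4,0,0,0],[0.6,0,0,6,0,0,0],[0.6,0,0,8,0,0,0],[0.6,0,0,9.2,0,0,0],[0.6,0,0,10,0,0,0],[0.6,0,0,10.4,0,0,0],[0.6,0,0,10.6,0,0,0],[0.6,0,0,10.6,0,0,0]]

```text
t: 8.38
tool_pos: [0.5594, -0.1359, 0.0443]
tool_rot: [1.975, 2.443, 0.001]
contact_force: [-0.2, 0.4, -2.1]
opening: 0.0338
```

```bash
python3 - <<'E'
from h import *
plan([.5585,-.136,.037],12)
s=im("scene")
crop(s,(180,90,290,190),5.5,"s8.png")
E
```

```text
now [ 0.5594 -0.1359  0.0443] jaw 12.1 open 0.033836440284664406 F [-0.22  0.37 -2.15] t 8.375 q [-0.37  0.13  1.87  0.    1.15 -0.58]
shift cm [ 0.01 -0.09  0.73] turn [ 0.06 -0.    0.1 ]
```

View pics/s8.png

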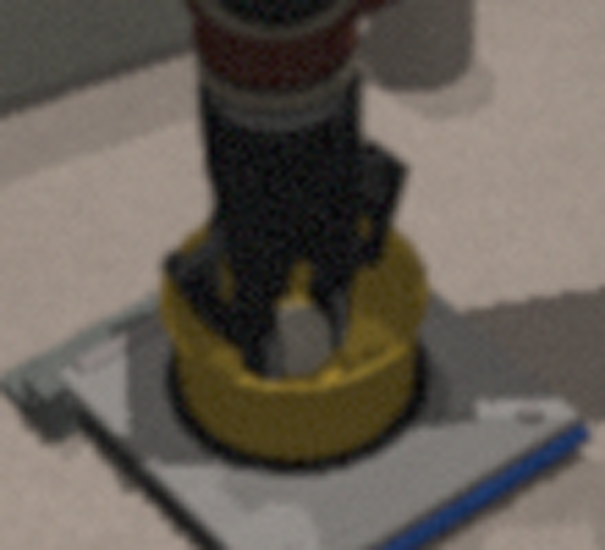

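Emit:
play_rows:
  motion:
    - [[0.6,0,0,0.3,0,0,0],[0.6,0,0,0.6,0,0,0],[0.6,0,0,0.7,0,0,0],[0.6,0,0,0.7,0,0,0]]

```text
t: 8.93
tool_pos: [0.5593, -0.1359, 0.0372]
tool_rot: [1.975, 2.443, 0.001]
contact_force: [0.4, 0.5, -0.7]
opening: 0.0339
```

Emit:
play_rows:
  motion:
    - [[0.2,0,0,0.1,0,0,0],[0.1,0,0,0.1,0,0,0],[0,0,0,0.1,0,0,0],[-0.15,0,0,0.1,0,0,0],[-0.15,0,0,0.1,0,0,0],[-0.15,0,0,-1,0,0,0],[-0.15,0,0,-3,0,0,0],[-0.15,0,0,-6,0,0,0],[-0.15,0,0,-9,0,0,0],[-0.15,0,0,-12,0,0,0],[-0.15,0,0,-13,0,0,0]]

```text
t: 10.3
tool_pos: [0.5609, -0.1365, 0.1715]
tool_rot: [1.971, 2.438, 0.004]
contact_force: [-0.3, 0.0, -0.5]
opening: 0.049
```

```bash
python3 - <<'E'
from h import *
plan([.4825,.1785,.16],15)
s=im("scene")
crop(s,(180,90,290,190),5.5,"s9.png")
E
```

```text
now [ 0.5609 -0.1365  0.1715] jaw 12.11 open 0.04904690069736735 F [-0.35  0.02 -0.51] t 10.3 q [-0.37 -0.02  1.79  0.    1.37 -0.58]
shift cm [32.45 -1.06  1.04] turn [ 0.35  0.2  -2.89]
```

View pics/s9.png

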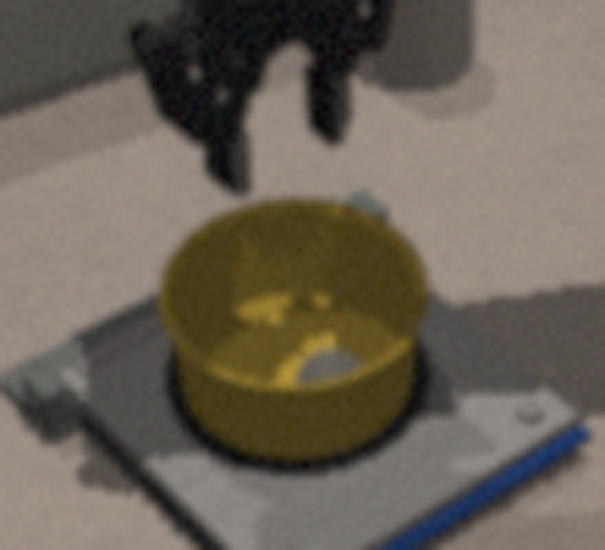

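The crop shows the white ball lying in the jar at (328,365) and the gripper clear above it. Now the wedge.

Emit:
play_rows:
  motion:
    - [[-0.4,3,0,0.2,0,0,0],[-0.4,7,-0.2,0.5,0,0,0],[-0.4,12,-0.3,0.5,0,0,0],[-0.4,17,-0.5,1,0,0,-1],[-0.4,22,-0.7,1,0,0,-2],[-0.4,27,-0.9,1,0,0,-2.9],[-0.4,31,-1,1,0,0,-2.9],[-0.4,32.3,-1.1,1,0,0,-2.9],[-0.4,32.5,-1.1,2,0,0,-2.9],[-0.4,32.5,-1.1,4,0,0,-2.9],[-0.4,32.5,-1.1,6,0,0,-2.9],[-0.4,32.5,-1.1,6,0,0,-2.9],[-0.4,32.5,-1.1,6,0,0,-2.9]]

```text
t: 11.98
tool_pos: [0.4825, 0.1781, 0.1101]
tool_rot: [1.91, 2.486, 0.003]
contact_force: [0.1, -0.3, -0.2]
opening: 0.0598
```

```bash
python3 - <<'E'
from h import *
plan([.4825,.1795,.035],15)
s,t=im("scene"),im("top"); p=ctrl.get_obs()["tool_pos"]; print(proj(s,p),proj(s,[.4825,.1795,.071]))
crop(s,(260,150,370,260),5.4,"s10.png"); crop(t,(150,150,290,250),5,"t10.png")
E
```

```text
now [0.4825 0.1781 0.1101] jaw 14.94 open 0.059786512475887225 F [ 0.09 -0.34 -0.23] t 11.975 q [ 0.21 -0.11  1.98 -0.    1.26 -0.05]
shift cm [ 0.16 -0.01  7.51] turn [ 0.3   0.2  -0.07]
[323.01561587 207.66022456] [321.59575562 218.36279122]
```

View pics/s10.png

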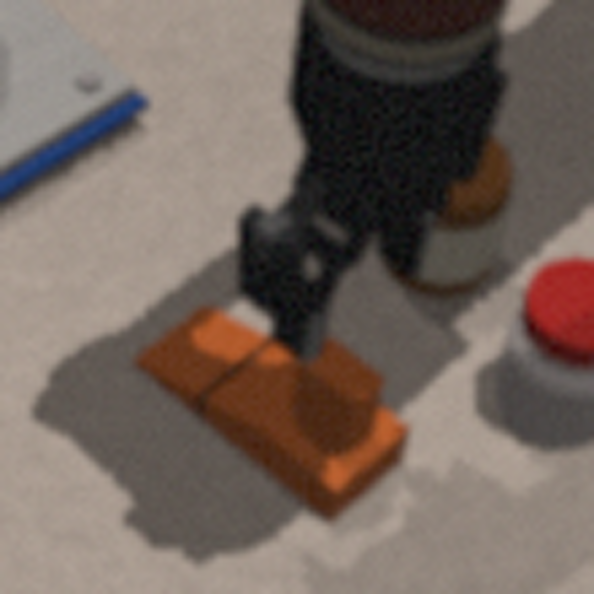

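View pics/t10.png

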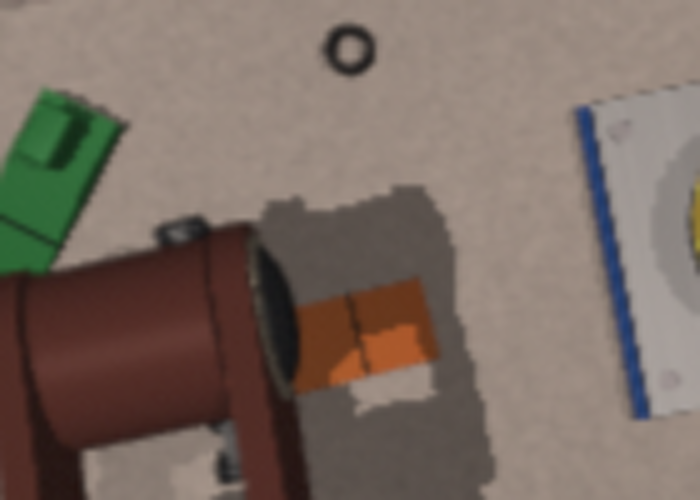

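Emit:
play_rows:
  motion:
    - [[-0.4,-0.1,0,2,0.3,0.2,0],[-0.4,-0.2,-0.1,4,0.3,0.2,0],[-0.4,-0.2,-0.1,6,0.3,0.2,0],[-0.4,-0.2,-0.1,7.2,0.3,0.2,0],[-0.4,-0.2,-0.1,7.5,0.3,0.2,0],[-0.4,-0.2,-0.1,7.5,0.3,0.2,0]]

```text
t: 12.82
tool_pos: [0.4834, 0.1764, 0.0363]
tool_rot: [1.912, 2.491, 0.003]
contact_force: [-0.3, -0.4, 0.7]
opening: 0.06
```

```bash
python3 - <<'E'
from h import *
plan([.4825,.1795,.035],15)
s=im("scene"); 
crop(s,(260,150,370,260),5.4,"s11.png")
E
```

```text
now [0.4834 0.1764 0.0363] jaw 14.97 open 0.06004052303092952 F [-0.29 -0.39  0.75] t 12.825 q [ 0.21 -0.    2.02  0.    1.12 -0.06]
shift cm [ 0.33 -0.01  0.13] turn [ 0.13  0.01 -0.03]
```

View pics/s11.png

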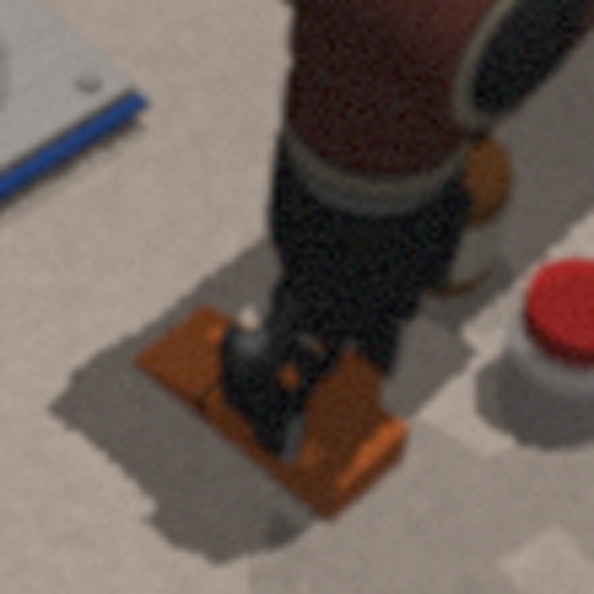

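Emit:
play_rows:
  motion:
    - [[-0.1,0,0,0.1,0,0,0],[0.2,0,0,0.1,0,0,0],[0.4,0,0,0.1,0,0,0],[0.6,0,0,0.1,0,0,0],[0.8,0,0,0.1,0,0,0],[0.8,0,0,0.1,0,0,0],[0.8,0,0,0.1,0,0,0]]
  newtons: 60

```text
t: 13.75
tool_pos: [0.4839, 0.1764, 0.0359]
tool_rot: [1.912, 2.49, 0.004]
contact_force: [0.3, -0.7, 1.6]
opening: 0.0211
```

```bash
python3 - <<'E'
from h import *
plan([.4825,.1795,.035],15)
s,t=im("scene"),im("top"); 
crop(s,(260,150,370,260),5.4,"s12.png"); crop(t,(190,140,310,240),6,"t12.png")
E
```

```text
now [0.4839 0.1764 0.0359] jaw 14.97 open 0.021141184255019825 F [ 0.27 -0.66  1.59] t 13.75 q [ 0.21 -0.    2.02  0.    1.12 -0.06]
shift cm [ 0.33 -0.06  0.09] turn [ 0.2   0.01 -0.03]
```

View pics/s12.png

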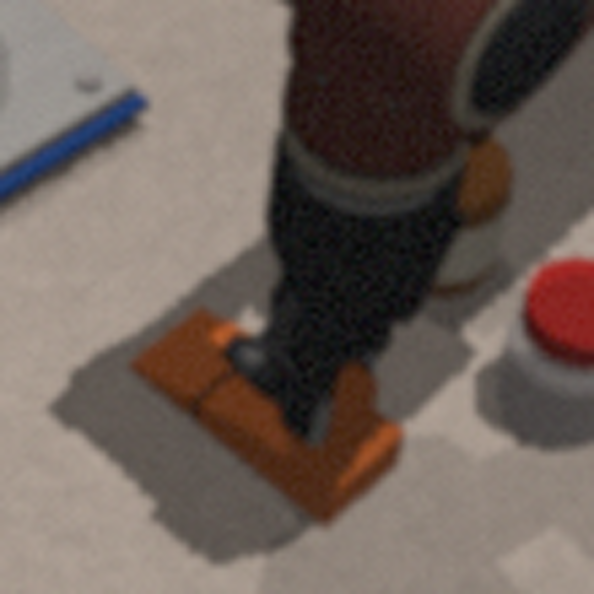

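View pics/t12.png

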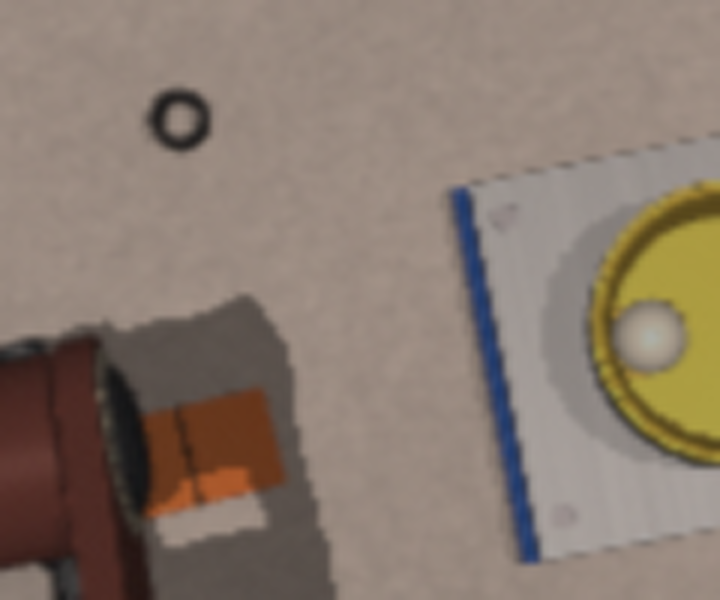

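```bash
python3 - <<'E'
from h import *
t,s=im("top"),im("scene")
T=lambda x,y:((x+.5)/6-.5+190,(y+.5)/6-.5+140)
e1,e2=onz(t,T(461,190),.018),onz(t,T(530,562),.018)
m=mask(t,(105,120,30),(125,255,255),(260,150,290,240)); pts=cv2.findNonZero(m).reshape(-1,2).astype(float)
P=np.array([onz(t,p,.018)[:2] for p in pts]); vx,vy,x0,y0=cv2.fitLine(P.astype(np.float32),cv2.DIST_L2,0,.01,.01).ravel(); print("edge fit",x0,y0,np.degrees(np.arctan2(vy,vx)),len(P))
em=(e1+e2)/2; eu=(e1-e2)[:2]; print("edge",em,np.degrees(np.arctan2(eu[1],eu[0])),np.linalg.norm(eu))
a,b=onz(t,T(263,388),.003),onz(t,T(286,480),.003); a2,b2=onz(t,T(180,405),.016),onz(t,T(201,501),.016)
for n,p,q in(("tip",a,b),("line",a2,b2)): print(n,(p+q)/2,np.linalg.norm(p-q),np.degrees(np.arctan2(*(p-q)[:2][::-1])))
th=np.arctan2(eu[1],eu[0])-np.pi/2; X=np.array([np.cos(th),np.sin(th)]);Y=np.array([-X[1],X[0]])
for p,q in((a,b),(a2,b2)): r=((p+q)/2-em)[:2]; print("in edge frame x,y",r@X,r@Y)
wd=((a+b)-(a2+b2))[:2]; print("wedge dir",np.degrees(np.arctan2(wd[1],wd[0])),"rock",np.degrees(th),"grip est",(a+b)[:2]/2-.1*X)
E
```

```text
edge fit 0.53911364 -0.028770609 10.461109 104
edge [ 0.53844704 -0.02913201  0.018     ] 10.065328233677235 0.1876199646962115
tip [0.51025603 0.08143058 0.003     ] 0.04756592926034094 14.028714523386572
line [0.50055505 0.12231471 0.016     ] 0.04880756464776746 12.49734612829408
in edge frame x,y -0.11378790165909879 -0.00843399229480198
in edge frame x,y -0.15573823833705716 -0.01084031367086023
wedge dir -76.65171496662565 rock -79.93467176632277 grip est [0.49277894 0.17989149]
```

```bash
python3 - <<'E'
from h import *
plan([.5133,.0832,.0359],10.4)
E
```

```text
now [0.4839 0.1765 0.0359] jaw 14.97 open 0.021445867310042107 F [-0.16  0.14  2.83] t 13.95 q [ 0.21 -0.    2.02  0.    1.12 -0.06]
shift cm [-9.77  0.43 -0.  ] turn [ 0.2  -0.    4.57]
```

Emit:
play_rows:
  motion:
    - [[0.8,-0.3,0,0,0,0,0.5],[0.8,-1,0,0,0,0,1],[0.8,-2,0.1,0,0,0,1.5],[0.8,-3.2,0.1,0,0,0,2],[0.8,-4.4,0.2,0,0,0,2.5],[0.8,-5.6,0.2,0,0,0,3],[0.8,-6.8,0.3,0,0,0,3.5],[0.8,-8,0.4,0,0,0,4],[0.8,-9,0.4,0,0,0,4.6],[0.8,-9.6,0.4,0,0,0,4.6],[0.8,-9.8,0.4,0,0,0,4.6],[0.8,-9.8,0.4,0,0,0,4.6],[0.8,-9.8,0.4,0,0,0,4.6]]

```text
t: 15.58
tool_pos: [0.5131, 0.0825, 0.0359]
tool_rot: [2.009, 2.411, 0.003]
contact_force: [1.0, -1.2, 0.7]
opening: 0.021
```

```bash
python3 - <<'E'
from h import *
plan([.5237,.0262,.0359],10.4)
s,t=im("scene"),im("top"); 
crop(s,(190,110,320,230),5,"s13.png"); crop(t,(220,140,340,240),6,"t13.png")
E
```

```text
now [0.5131 0.0825 0.0359] jaw 10.4 open 0.020969135089067115 F [ 1.05 -1.15  0.74] t 15.575 q [ 0.02  0.01  2.01 -0.    1.12 -0.16]
shift cm [-5.73  0.02  0.01] turn [0.2  0.06 0.  ]
```

View pics/s13.png

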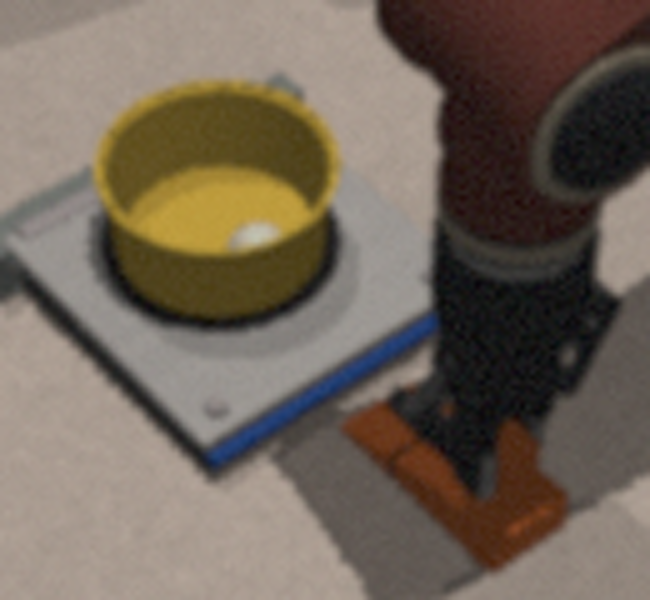

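View pics/t13.png

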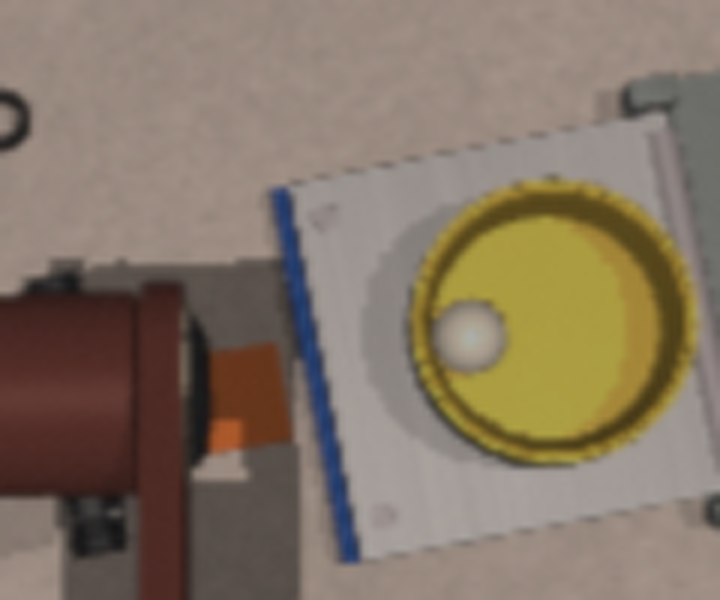

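```bash
python3 - <<'E'
from h import *
t,s=im("top"),im("scene")
T=lambda x,y:((x+.5)/6-.5+220,(y+.5)/6-.5+140)
S=lambda x,y:((x+.5)/5-.5+190,(y+.5)/5-.5+110)
th=np.radians(-79.7);X=np.array([np.cos(th),np.sin(th)]);Y=np.array([-X[1],X[0]])
m=mask(t,(105,120,30),(125,255,255),(260,150,290,240)); pts=cv2.findNonZero(m).reshape(-1,2)
ex=np.mean([onz(t,p,.018)[:2]@X for p in pts]); a,b=onz(t,T(276,345),.003),onz(t,T(292,440),.003); print("top gap",ex-((a+b)/2)[:2]@X)
e=onz(s,S(330,395),.012)  # lower blue line near wedge
e1,e2=onz(s,S(210,466),.013),onz(s,S(436,325),.013)
a,b=onz(s,S(343,423),.003),onz(s,S(378,402),.003)
print("scene gap",(e1[:2]@X+e2[:2]@X)/2,e1[:2]@X,e2[:2]@X,(a[:2]@X),b[:2]@X,(e1+e2)[:2]@X/2-(a+b)[:2]@X/2)
E
```

```text
top gap 0.016145800476268568
scene gap 0.12202854637863672 0.12162275617852171 0.12243433657875172 0.10679489007951085 0.10627969815169835 0.015491252263032121
```

Emit:
play_rows:
  motion:
    - [[0.8,-0.4,0,0,0,0,0],[0.8,-1,0,0,0,0,0],[0.8,-1.7,0,0,0,0,0],[0.8,-2.4,0,0,0,0,0],[0.8,-3,0,0,0,0,0],[0.8,-3.4,0,0,0,0,0],[0.8,-3.5,0,0,0,0,0],[0.8,-3.5,0,0,0,0,0],[0.8,-3.5,0,0,0,0,0]]

```text
t: 16.9
tool_pos: [0.5195, 0.0481, 0.0359]
tool_rot: [2.009, 2.411, 0.003]
contact_force: [-0.3, 0.0, 1.4]
opening: 0.021
```

```bash
python3 - <<'E'
from h import *
plan([.5237,.0262,.0359],10.4)
s,t=im("scene"),im("top"); 
crop(s,(190,110,320,230),5,"s14.png"); crop(t,(260,150,320,220),8,"t14.png")
E
```

```text
now [0.5195 0.0481 0.0359] jaw 10.41 open 0.021015069247025075 F [-0.28  0.03  1.36] t 16.9 q [-0.05  0.01  2.   -0.    1.12 -0.23]
shift cm [-2.23  0.02  0.  ] turn [0.21 0.06 0.01]
```

View pics/s14.png

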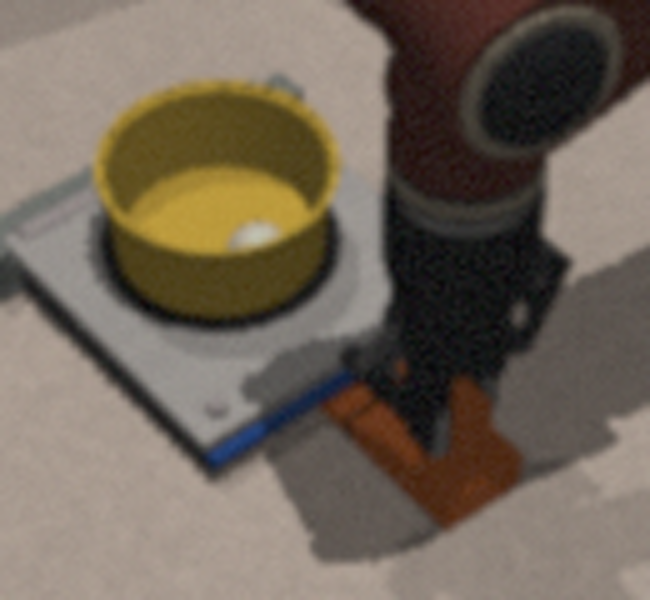

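View pics/t14.png

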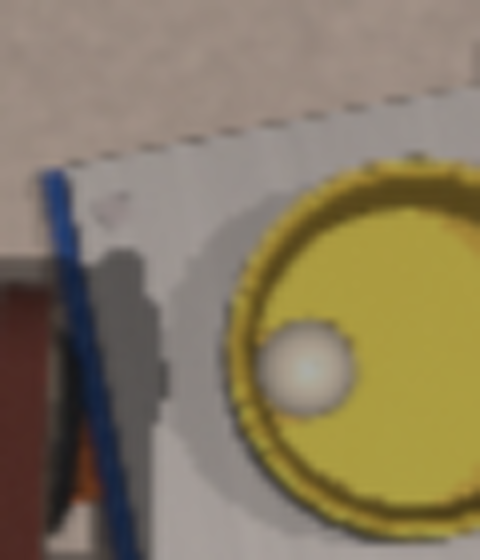

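```bash
cat >> h.py <<'E'
def lift():
    s=im("scene"); g=cv2.cvtColor(s["color"],cv2.COLOR_RGB2GRAY).astype(np.float32)
    r=np.load("ref.npy"); out=[]
    for (x0,y0,x1,y1) in((216,184,240,208),(226,186,240,208)):
        tp=cv2.resize(r[y0:y1,x0:x1],None,fx=10,fy=10,interpolation=cv2.INTER_CUBIC)
        sr=cv2.resize(g[y0-4:y1+4,x0-4:x1+4],None,fx=10,fy=10,interpolation=cv2.INTER_CUBIC)
        q=cv2.matchTemplate(sr,tp,cv2.TM_CCOEFF_NORMED); _,v,_,l=cv2.minMaxLoc(q); out.append(((l[0]-40)/10,(l[1]-40)/10,round(v,3)))
    return out
E
python3 - <<'E'
from h import *
s=im("scene"); g=cv2.cvtColor(s["color"],cv2.COLOR_RGB2GRAY).astype(np.float32); np.save("ref.npy",g)
print(lift()); c=onz(s,(232,202),.013); print(c,proj(s,c+[0,0,.006])-proj(s,c))
E
```

```text
[(0.0, 0.0, 0.999), (0.0, 0.0, 0.998)]
[ 0.62692453 -0.01119637  0.013     ] [-0.11697396 -1.44769575]
```

Emit:
play_rows:
  motion:
    - [[0.8,-0.2,0,0,0,0,0],[0.8,-0.4,0,0,0,0,0],[0.8,-0.6,0,0,0,0,0],[0.8,-0.8,0,0,0,0,0],[0.8,-1,0,0,0,0,0],[0.8,-1,0,0,0,0,0]]

```text
t: 17.85
tool_pos: [0.521, 0.0405, 0.0362]
tool_rot: [-2.011, -2.413, -0.008]
contact_force: [-2.8, 9.9, 4.1]
opening: 0.0213
```

```bash
python3 - <<'E'
from h import *
print(lift()); plan([.5237,.0262,.0359],10.4)
E
```

```text
[(-0.1, -0.2, 0.986), (-0.1, -0.2, 0.99)]
now [0.521  0.0405 0.0361] jaw 10.39 open 0.021265491529572477 F [-1.84  9.5   4.65] t 17.9 q [-0.07  0.02  2.    0.01  1.12 -0.25]
shift cm [-1.46  0.01  0.02] turn [ 0.21 -0.22 -0.01]
```

Emit:
play_rows:
  motion:
    - [[0.8,-0.4,0,0.05,0,0.3,0],[0.8,-0.6,0,0.05,0,0.3,0],[0.8,-0.8,0,0.05,0,0.3,0],[0.8,-0.9,0,0.05,0,0.3,0],[0.8,-0.9,0,0.05,0,0.3,0]]
  newtons: 100

```text
t: 18.52
tool_pos: [0.5231, 0.0343, 0.0369]
tool_rot: [-2.007, -2.408, -0.021]
contact_force: [-2.6, 11.7, 8.2]
opening: 0.0207
```

```bash
python3 - <<'E'
from h import *
print(lift()); plan([.5237,.0262,.0359],10.4)
s=im("scene");crop(s,(190,110,320,230),5,"s15.png")
E
```

```text
[(-0.2, -0.5, 0.982), (-0.2, -0.5, 0.987)]
now [0.5231 0.0343 0.0369] jaw 10.38 open 0.020920906431938273 F [-2.91 11.52  7.56] t 18.575 q [-0.08  0.02  2.    0.02  1.13 -0.27]
shift cm [-0.8  -0.09  0.09] turn [ 0.3  -0.81 -0.02]
```

View pics/s15.png

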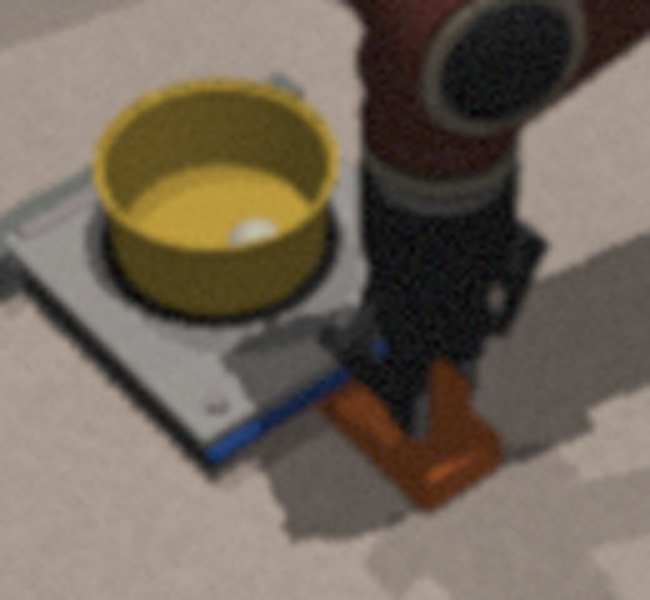

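Emit:
play_rows:
  motion:
    - [[0.8,-0.3,0,0.1,0,-0.6,0],[0.8,-0.4,0,0.2,0,-1.1,0],[0.8,-0.5,0,0.2,0,-1.1,0],[0.8,-0.6,0,0.2,0,-1.1,0],[0.8,-0.7,0,0.2,0,-1.1,0],[0.8,-0.7,0,0.2,0,-1.1,0]]

```text
t: 19.38
tool_pos: [0.5248, 0.0301, 0.036]
tool_rot: [2.01, 2.41, 0.008]
contact_force: [-1.7, 11.7, 8.3]
opening: 0.021
```

```bash
python3 - <<'E'
from h import *
print(lift()); plan([.5237,.0262,.0359],10.4)
s=im("scene");crop(s,(190,110,320,230),5,"s16.png")
E
```

```text
[(-0.3, -0.6, 0.979), (-0.2, -0.6, 0.983)]
now [0.5247 0.0301 0.036 ] jaw 10.35 open 0.02073875988911171 F [-1.02 11.94  8.55] t 19.425 q [-0.09  0.02  1.99  0.    1.12 -0.27]
shift cm [-0.37 -0.17  0.01] turn [ 0.38 -0.03 -0.05]
```

View pics/s16.png

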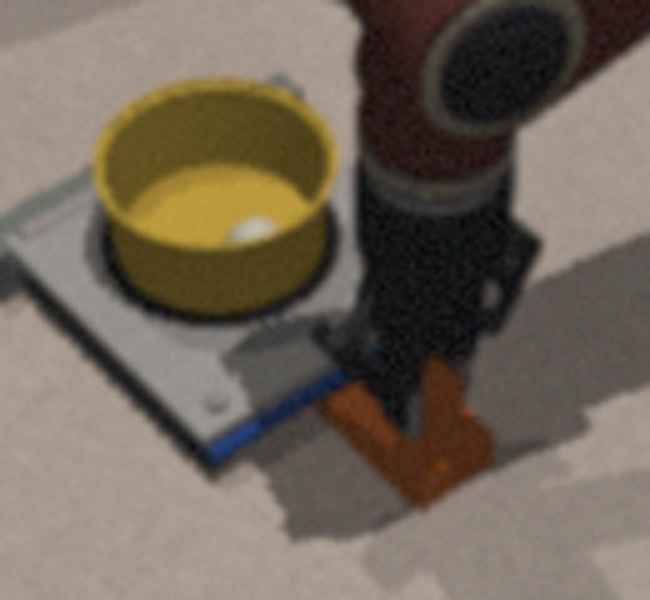

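```bash
python3 - <<'E'
from h import *
s=im("scene");crop(s,(240,165,300,215),12,"s17.png")
a=cv2.imread("pics/s14.png"); cv2.imwrite("pics/s14b.png",cv2.resize(a[275:525,250:550],None,fx=2.4,fy=2.4))
E
```

```text
(no output)
```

View pics/s17.png

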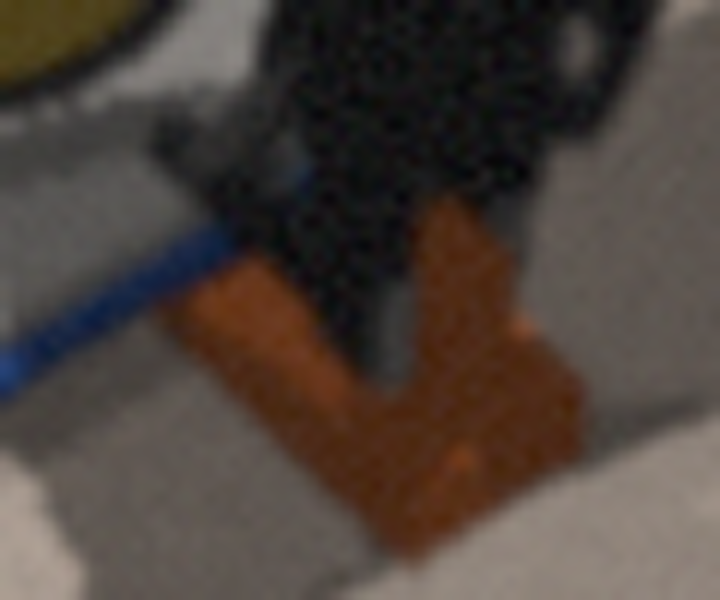

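View pics/s14b.png

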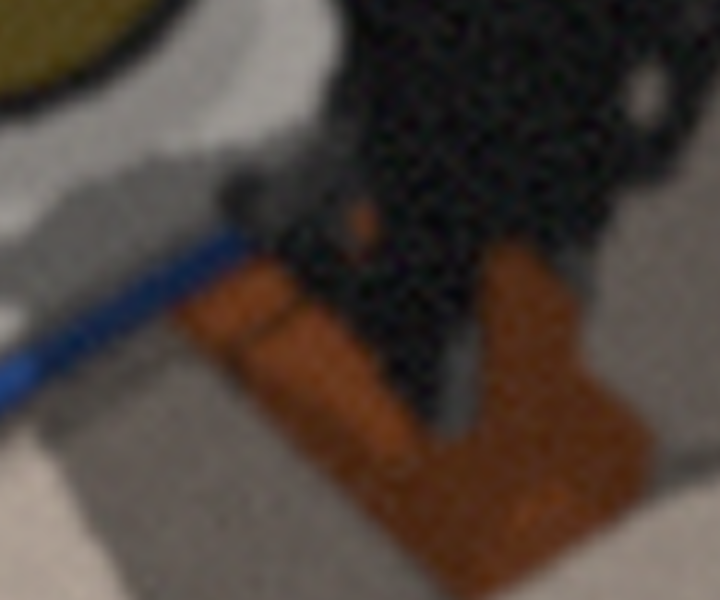

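```bash
cat >> h.py <<'E'
def lift2():
    s=im("scene"); g=cv2.cvtColor(s["color"],cv2.COLOR_RGB2GRAY).astype(np.float32)
    r=np.load("ref.npy")
    o_=np.array([.5389,-.029]);th=np.radians(-79.7);X=np.array([np.cos(th),np.sin(th)])
    for n,(x0,y0,x1,y1),z in(("screw",(226,185,240,197),.025),("jar",(212,155,258,172),.06),("rimL",(206,138,222,152),.09),("rimTop",(215,124,250,134),.09),("bar",(232,192,242,204),.015)):
        tp=cv2.resize(r[y0:y1,x0:x1],None,fx=10,fy=10,interpolation=cv2.INTER_CUBIC)
        sr=cv2.resize(g[y0-4:y1+4,x0-4:x1+4],None,fx=10,fy=10,interpolation=cv2.INTER_CUBIC)
        q=cv2.matchTemplate(sr,tp,cv2.TM_CCOEFF_NORMED); _,v,_,l=cv2.minMaxLoc(q)
        c=onz(s,((x0+x1)/2,(y0+y1)/2),z); rel=(c[:2]-o_)@X; dh=np.array([rel-.19,c[2]-.025])
        # rotate about hinge by .032 (front up): small rot
        a=.0316; d=np.array([a*dh[1],-a*dh[0]]); c2=c+np.r_[d[0]*X,d[1]]
        pr=proj(s,c2)-proj(s,c); m=np.array([(l[0]-40)/10,(l[1]-40)/10])
        print(n,"moved",m,"score",round(v,3),"pred level",np.round(pr,2),"frac",round(m@pr/(pr@pr),2))
E
python3 - <<'E'
from h import *
lift2()
E
```

```text
screw moved [-0.2 -0.8] score 0.939 pred level [-0.1  -1.34] frac 0.61
jar moved [-0.2 -1. ] score 0.992 pred level [-0.32 -1.24] frac 0.8
rimL moved [-0.1 -0.3] score 0.988 pred level [-0.49 -0.88] frac 0.31
rimTop moved [-0.1 -0.5] score 0.991 pred level [-0.46 -0.68] frac 0.57
bar moved [-1.1 -0.3] score 0.966 pred level [-0.02 -1.39] frac 0.23
```

```bash
cat >> h.py <<'E'
def ecc(nav=4):
    g=np.mean([cv2.cvtColor(im("scene")["color"],cv2.COLOR_RGB2GRAY).astype(np.float32) for _ in range(nav)],0).astype(np.float32)
    s=im("scene"); r=np.load("ref.npy"); fr=[]
    o_=np.array([.5389,-.029]);th=np.radians(-79.7);X=np.array([np.cos(th),np.sin(th)])
    for n,(x0,y0,x1,y1),z in(("jarlow",(210,157,258,176),.05),("rimfront",(208,148,260,168),.075),("platL",(205,170,236,202),.02),("barL",(231,188,244,204),.018),("rimback",(206,122,262,150),.09)):
        W=np.float32([[1,0,0],[0,1,0]])
        m=np.zeros_like(r,np.uint8); m[y0:y1,x0:x1]=255
        try: v,W=cv2.findTransformECC(r,g,W,cv2.MOTION_TRANSLATION,(3,200,1e-6),m,3)
        except cv2.error as e: print(n,"fail"); continue
        c=onz(s,((x0+x1)/2,(y0+y1)/2),z); rel=(c[:2]-o_)@X; dh=np.array([rel-.19,z-.025]); a=.0316
        c2=c+np.r_[a*dh[1]*X,-a*dh[0]]; pr=proj(s,c2)-proj(s,c); mv=W[:,2]
        print(n,np.round(mv,2),round(v,3),"pred",np.round(pr,2),"frac",round(mv[1]/pr[1],2))
E
python3 - <<'E'
from h import *
ecc()
E
```

```text
jarlow [-0.33 -1.07] 0.938 pred [-0.24 -1.15] frac 0.93
rimfront [-0.47 -1.03] 0.994 pred [-0.42 -1.31] frac 0.79
platL [-0.72 -1.04] 0.991 pred [-0.08 -1.  ] frac 1.05
barL [-0.94 -0.24] 0.957 pred [-0.04 -1.4 ] frac 0.17
rimback [ 0.12 -0.61] 0.993 pred [-0.48 -0.92] frac 0.66
```

```bash
cat >> h.py <<'E'
def barlift(nav=4):
    a=cv2.imread("pics/scene0.png").astype(float); b=np.mean([im("scene")["color"][:,:,::-1].astype(float) for _ in range(nav)],0); s=im("scene"); D=[]
    for u in range(236,254):
        v0=int(202-(u-232)*.62)-9; cs=[]
        for I in(a,b):
            w=np.clip(I[v0-3:v0+19,u,0]-I[v0-3:v0+19,u,2]-12,0,None); cs.append((w*np.arange(len(w))).sum()/max(w.sum(),1))
        D.append(cs[1]-cs[0])
    c=onz(s,(244,194),.015); pr=(proj(s,c+[0,0,.006])-proj(s,c)); pv=pr[1]+pr[0]*.62
    print("bar dv",np.round(D,2),"med",np.median(D),"pred",pv,"lift mm",6*np.median(D)/pv)
E
python3 - <<'E'
from h import *
barlift()
E
```

```text
bar dv [-1.07 -1.12 -1.18 -0.96 -1.02 -0.93 -0.93 -0.96 -0.96 -0.99 -1.16 -0.96
 -1.07 -1.13 -1.08 -1.11 -1.08 -1.1 ] med -1.0736550407101744 pred -1.5029778342520814 lift mm 4.286111276861717
```

Emit:
play_rows:
  motion:
    - [[0.8,-0.35,0,0.1,0,-0.3,0],[0.8,-0.45,0,0.1,0,-0.3,0],[0.8,-0.55,0,0.1,0,-0.3,0],[0.8,-0.65,0,0.1,0,-0.3,0],[0.8,-0.65,0,0.1,0,-0.3,0],[0.8,-0.65,0,0.1,0,-0.3,0]]

```text
t: 20.82
tool_pos: [0.5262, 0.0263, 0.036]
tool_rot: [2.01, 2.409, 0.01]
contact_force: [-2.0, 12.4, 7.9]
opening: 0.021
```

```bash
python3 - <<'E'
from h import *
plan([.5237,.0262,.0359],10.4); barlift(); ecc()
s=im("scene");crop(s,(240,165,300,215),12,"s18.png")
E
```

```text
now [0.5262 0.0263 0.036 ] jaw 10.33 open 0.02100204706163855 F [-2.03 12.37  7.91] t 20.825 q [-0.09  0.02  1.99  0.    1.12 -0.27]
shift cm [ 0.03 -0.25  0.01] turn [ 0.44 -0.03 -0.07]
bar dv [-1.32 -1.34 -1.45 -1.27 -1.43 -1.22 -1.24 -1.27 -1.33 -1.28 -1.26 -1.48
 -1.44 -1.34 -1.3  -1.33 -1.38 -1.47] med -1.3290547577292982 pred -1.5029778342520814 lift mm 5.30568606179346
jarlow [-0.25 -1.48] 0.875 pred [-0.24 -1.15] frac 1.28
rimfront [-0.37 -1.39] 0.992 pred [-0.42 -1.31] frac 1.06
platL [-0.89 -1.31] 0.985 pred [-0.08 -1.  ] frac 1.32
barL [-1.11 -0.21] 0.937 pred [-0.04 -1.4 ] frac 0.15
rimback [-2.18 -0.66] 0.881 pred [-0.48 -0.92] frac 0.72
```

View pics/s18.png

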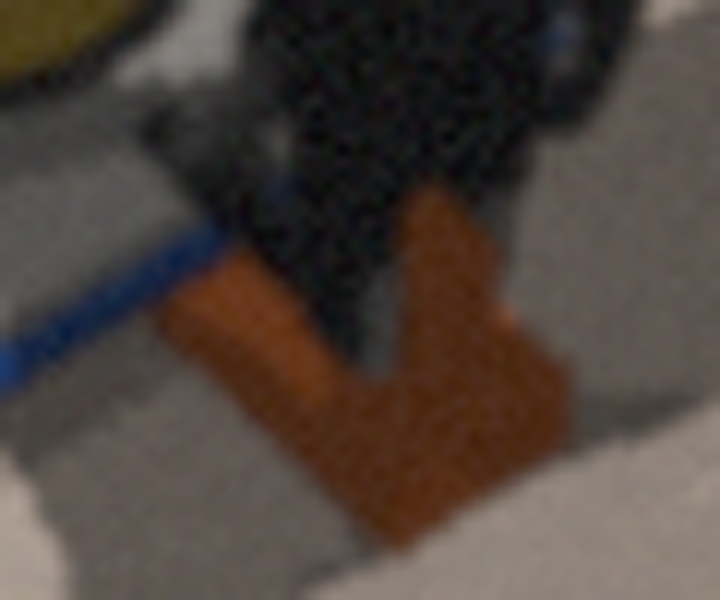

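Emit:
play_rows:
  motion:
    - [[0.8,-0.3,-0.05,0.1,0,-0.3,0],[0.8,-0.38,-0.05,0.1,0,-0.3,0],[0.8,-0.43,-0.05,0.1,0,-0.3,0],[0.8,-0.43,-0.05,0.1,0,-0.3,0],[0.8,-0.43,-0.05,0.1,0,-0.3,0],[0.8,-0.43,-0.05,0.1,0,-0.3,0]]

```text
t: 22.12
tool_pos: [0.5267, 0.0247, 0.036]
tool_rot: [2.01, 2.408, 0.011]
contact_force: [-2.4, 11.8, 7.9]
opening: 0.0209
```

```bash
python3 - <<'E'
from h import *
plan([.5237,.0262,.0359],10.4); barlift(6); ecc()
s=im("scene");crop(s,(190,110,320,230),5,"s19.png");crop(im("top"),(220,140,340,240),6,"t19.png")
E
```

```text
now [0.5267 0.0247 0.036 ] jaw 10.3 open 0.02088634318851697 F [-2.41 11.83  7.88] t 22.125 q [-0.1   0.02  1.99  0.    1.12 -0.28]
shift cm [ 0.2  -0.27  0.01] turn [ 0.49 -0.05 -0.1 ]
bar dv [-1.45 -1.56 -1.68 -1.43 -1.47 -1.32 -1.59 -1.41 -1.41 -1.42 -1.47 -1.46
 -1.49 -1.46 -1.67 -1.58 -1.48 -1.5 ] med -1.4709517183225698 pred -1.5029778342520814 lift mm 5.872149348315112
jarlow [-0.34 -1.15] 0.827 pred [-0.24 -1.15] frac 0.99
rimfront [-0.34 -1.51] 0.99 pred [-0.42 -1.31] frac 1.16
platL [-0.98 -1.39] 0.982 pred [-0.08 -1.  ] frac 1.39
barL [-1.21 -0.25] 0.933 pred [-0.04 -1.4 ] frac 0.18
rimback [-3.3  -0.85] 0.78 pred [-0.48 -0.92] frac 0.92
```

View pics/s19.png

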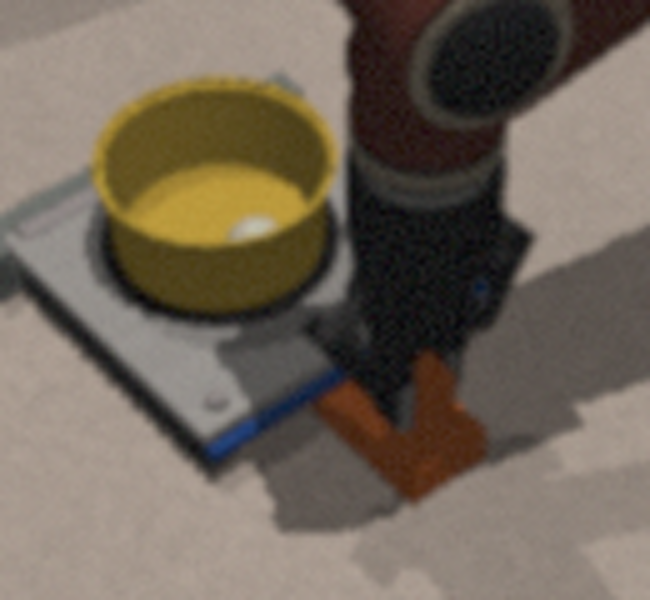

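View pics/t19.png

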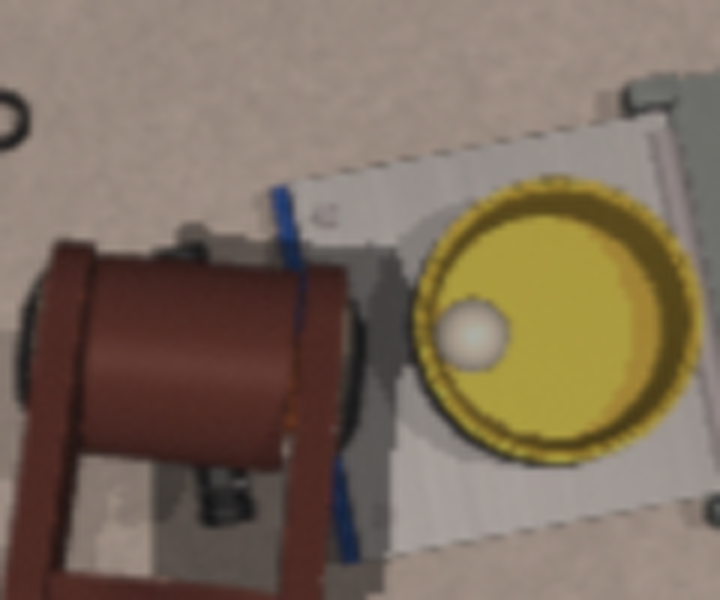

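```bash
python3 - <<'E'
from h import *
barlift(8); o=ctrl.get_obs(); print(o["t"],o["tool_pos"],o["contact_force"],np.abs(o["dq"]).max(),o["opening"]); print(ctrl.finish_job())
E
```

```text
bar dv [-1.46 -1.55 -1.68 -1.41 -1.49 -1.34 -1.5  -1.43 -1.43 -1.44 -1.44 -1.46
 -1.49 -1.45 -1.62 -1.6  -1.45 -1.5 ] med -1.4624974655452228 pred -1.5029778342520814 lift mm 5.838399338495889
23.275 [0.52669855 0.02465465 0.03606789] [-2.56843349 12.02443593  7.59674433] 0.0016030922542911406 0.02080738578336245
the job is handed in; nothing more can be done
None
```

I handed the job in at about 23 s with the ball in the jar and the wedge still held under the blue edge; no verdict came back.

- **Ball:** I lowered it into the yellow jar and let go about 2 mm above the floor, going by the arm's reading. It rolled to the front wall and was still in the jar in the last pictures from both cameras.
- **Wedge:** I gripped the orange wedge by its upright grip and slid it under the middle of the blue edge, until the edge lifted off its pads.
- **Level:** The final picture measurement of the blue bar gave a lift of 5.8 to 5.9 mm against the 6 mm target. The black line disappeared from view under the bar, and the gripper's position puts it about 2 mm past the bar's axis, within my measuring error of about 3 mm.
- **Holding steady:** The arm was still, gripping 21 mm at 100 N. The wrist read about 12 N of push and 8 N of downward pressure on the wedge.

**Checks that disagreed:**
- Rougher image tracking of the jar and platform gave between about 0.9 and 1.4 times the level lift. One small patch near the bar gave only 0.2. I trusted the colour measurement of the bar instead.
- The two cameras disagreed by 3 to 7 mm in position, so I steered by distances relative to the things themselves.
- While the wedge was first lifting the edge, the tool tilted by about 1° and the wedge's rear rose by about 1 mm. I corrected that, and the wedge was back at its starting height afterwards.
- A small sideways lean of about 0.5° was left in the tool at the end.

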